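# Weigh the puzzle box on the notched beam scale

## Task

Weigh the puzzle box: set it gently flat on the scale's pan and let go, then push the brass poise along the notched beam, notch by notch, until the pointer at the beam's end rests centred between the two dark bars of the index plate with nothing touching the scale. The bearings are delicate: nudge the poise slowly with closed fingertips, never pinch it, and never push or lean on any part of the scale with more than about 12 N. Leave the mallet, try square, scrap tin and vise as they are.

Things in the scene. Friction and masses are not known exactly. Their poses are not given: they have to be found in the camera images.
- scale: The whole beam scale, fixed to the bench; origin on the bench top under the fulcrum. Its own +y runs along the beam from the fulcrum to poise and pointer; the pan is at its -y end. Wooden foot 20 mm thick, 110 x 200 mm under the pan, 36 mm wide under the beam; two wooden cheeks at the fulcrum reach 102 mm above the bench.
- beam (a joint): Tilt of the beam (rad): 0 level, + = pointer end up, stops at -0.1 and +0.1. Starts on the -0.1 stop (pan up) and leaves it only when the poise has come near balance. Untouched it settles in about 1.5 s; between the stops one 10 mm notch changes the settled tilt by about 0.04 rad (poise inward = pointer up). Any touch on the scale spoils the reading.
- poise (a joint): Place of the poise (m): its middle is 0.05 + value from the fulcrum; range 0 to 0.18, larger = nearer the pointer. A sprung ball clicks into the notches, at about 0.005, 0.015, 0.025 ... Balance lies between 0.02 and 0.11 by the box's unknown weight. Out of a notch it takes 5 to 6 N pushed very slowly, up to 9 N at 20 mm/s, 12 N more per further 100 mm/s.
- poise_mid (a point): Middle of the poise's upper block, 28 mm above the beam axis: brass, 20 mm long along the beam, 30 mm wide across it, 24 mm tall (16 to 40 mm above the axis), a button 16 mm wide and 8 mm high on top, two cheeks hanging astride the beam. Push on its upright end faces, above the beam teeth, along the beam.
- fulcrum (a point): Pivot of the steel beam, on its axis, 85 mm above the bench. The beam is 8 mm wide and 14 mm tall; rounded teeth along its top reach 9.5 mm above its axis, one notch every 10 mm.
- pointer_tip (a point): Tip of the slim pointer at the beam's outer end, 305 mm from the fulcrum.
- index (a point): Where the pointer tip is when the beam is level, 85 mm above the bench: midway between the two dark 5 mm bars (16 mm clear between them) on the upright wooden index plate, 34 mm wide and 135 mm high, that stands 10 mm behind the pointer on the robot's side.
- pan_top (a point): Centre of the upper face of the flat square steel pan, 130 x 130 x 5 mm, no rim, 110 mm from the fulcrum; it stays level, its top 120 mm above the bench when the beam is level, 131 mm at the start. Where the box stands on the pan does not change the reading. It gives way downwards when pressed with more than a few newtons.
- puzzle_box: Clumsy puzzle box of light cypress with darker strips, 90 (own x) x 58 (own y) x 48 mm tall, origin at the centre of its underside, 0.11 to 0.23 kg (unknown contents). Grasp it across the 58 mm.
- mallet: Oak mallet lying on the bench: head 65 x 110 x 65 mm, origin under the head, handle 180 mm long towards its own -x. Leave alone.
- try_square: Steel try square lying flat: stock 105 mm, blade 150 mm, 18 mm thick. Leave alone.
- scrap_tin: Blue enamel tin, 100 mm wide, 90 mm high. Leave alone.
- vise: Wooden bench vise fixed to the bench, 150 x 120 x 110 mm with a round wooden knob towards its own -y. Leave alone.
Not all that is in view belongs to the job. Several things look just like the puzzle_box: the one meant starts farthest to the robot's left.

How it is judged (in metres and radians):
On the way:
1. the puzzle box stands flat on the pan, let go, with the pointer not yet centred (horizontal distance between puzzle_box and pan_top below 0.045 m and z of puzzle_box in the frame of pan_top between -0.006 and 0.006 m and angle between puzzle_box's own z axis and vertical below 0.1 rad and value of joint beam below -0.05 rad and contact force between the fingers and puzzle_box below 0.1 N), for 0.2 s.
At the end, for the whole second after the job is handed in: The puzzle box stands upright and still on the pan, its centre within 55 mm of the pan's centre, and the free beam rests within 0.028 rad of level (pointer tip within 8.5 mm of the index centre) (horizontal distance between puzzle_box and pan_top below 0.055 m and z of puzzle_box in the frame of pan_top between -0.006 and 0.006 m and angle between puzzle_box's own z axis and vertical below 0.1 rad and value of joint beam between -0.028 and 0.028 rad and velocity of joint beam between -0.03 and 0.03 rad/s and linear speed of puzzle_box below 0.02 m/s); the robot touches nothing.
It fails at once if the robot pushes, pinches or leans on the scale with more than 15 N (contact force between any of the fingers, the arm and scale above 15 N).
It fails at once if the box is slammed or pressed on the scale with more than 25 N (contact force between puzzle_box and scale above 25 N).
It fails at once if mallet, try square, tin or vise moved (distance of any of mallet, try_square, scrap_tin from where it was at the start of the episode above 0.02 m or contact force between the arm and vise above 10 N).
It also fails if it takes over 72 s, if anything falls off the work surface, if the arm or the gripper's body presses on something with over 40 N, if the wrist force passes 120 N, or if a joint passes its speed limit or range.

## Robot

A 6-joint arm with a two-finger parallel gripper is mounted at the origin on the work surface. World frame = base frame: x ahead of the robot, y to its left, z up, the work surface at z = 0. Lengths are in m, angles in degrees, forces in N, time in s.
With the tool pointing down it reaches from about 0.3 to 0.85 m from the base axis. Payload 4.2 kg.
Tool frame: the origin (TCP) lies where the fingers leave the gripper's body, on its centre line; the fingertips stand 78 mm ahead of it and the grasp point (between the pads) lies 60 mm ahead of it (arm.pinch_z is the distance from the TCP to the grasp point, in m); z points along the fingers, y is the line along which they close (so a half turn about z gives the same grasp; the last joint's range is limited). The gripper opens to 91 mm and grips with 3 to 60 N. Pads are 32 mm wide; open, the fingers measure 118 mm over their backs; the gripper's body (76 mm by 178 mm) begins 60 mm behind the grasp point.
Start: joints at [69.557, 18.312, 89.639, -0, 72.044, -1.146], TCP at [0.19, 0.543, 0.292] pointing down, gripper open.
Joint ranges: [-177.97, 177.97], [-48.28, 115.42], [12.27, 149.76], [-77.06, 257.06], [2.81, 150.46], [-146.56, 146.56]. Speed limits (degrees/s): [147.25, 147.25, 180, 180, 180, 180].

## Interface

Orientations are given as [roll, pitch, yaw] about the fixed x, y, z axes, in that order (R = Rz(yaw) Ry(pitch) Rx(roll)).
In Python, from workcell import arm gives the robot as it stands. The module is installed in compiled form; this text tells all that it offers.
- The arm moves only by the shell command python3 -m jog [FORCE], which reads ROWS from standard input. ROWS is a JSON list that holds a single list of rows (three levels of brackets), with 1 to 20 rows, each of 7 numbers: a rotation vector rx, ry, rz in shares of 120 degrees (1.0 is 120 degrees), then dx, dy, dz in shares of 0.8 m (1.0 is 0.8 m), then the opening from 0.0 (shut) to 1.0 (fully open); each row shifts and turns the commanded pose from where the row before left it, along the tool's axes as they then stand; what a row does not reach is not made up. A row lasts 1/12 s, in which the tool goes at most 0.0417 m and 7.16 degrees, less where a joint would pass 70% of its speed; a pose out of reach is approached as far as the arm can. The fingers move at their own pace and stop on an object; FORCE is the grip in N (left out, the last holds). Time passes only in rows, so rows that do not move let the fingers close. It prints the time, the measured TCP pose, the force, the opening and the grip force at its end. No shift or turn number may pass 1 either way. Input that does not fit is refused with a message, and nothing moves.
- arm.read_state(): the state, without advancing time (a new reading comes with each control period).
- arm.read_camera(name): name is "scene" or "top"; returns a dict with "color" (420x560x3 uint8, red, green, blue), "camera_matrix" (3x3 intrinsics, pixels), "xyz" and "rotation" of the camera in the world. Camera axes: x right, y up, looking along -z (the intrinsics and any distortion apply to the point x, -y, -z); pixel columns grow to the right and rows downward; lengths in m; the calibration is good to about 2 mm. A picture is of the moment at which its call begins. There is no depth.
- arm.job_done(): hands the job in; it is judged then, once.
The state is a dict: "time_s": time; "joint_positions": joint angles; "dq": joint speeds; "effort": joint torques, N m; "position": TCP position; "tool_rot": TCP orientation; "force": force on the tool from outside, world axes, zero at the start; "torque": the same for the moment, N m; "finger_gap": opening from 0.0 (shut) to 1.0 (fully open); "gripper_force": force on a finger pad.
Only numpy, scipy, OpenCV 4.12 (cv2) and the standard library are available. Lean on these libraries where they do the work, as an engineer would, in place of code of your own. Each camera call takes 0.05 s, during which the arm holds its last target. There are 200 camera calls.

## Working session

There is one attempt and no reset: what is moved stays moved. The work goes in short steps, Python scripts to look and compute and a shell command to move; the robot and the scene stay as the last step left them, time stands still between calls to the robot, and variables do not carry over. Pictures are saved under pics/ and viewed, at most 10 in all, crops included, and the job is handed in when it is done.

```bash
mkdir -p pics
python3 - <<'E'
from workcell import arm
import cv2,numpy as np
for n in("scene","top"):
    c=arm.read_camera(n); cv2.imwrite(f"pics/{n}0.png",c["color"][:,:,::-1]); print(n,c["camera_matrix"],c["xyz"],c["rotation"],[k for k in c])
s=arm.read_state();print(s)
E
```

```text
scene [[504.90033559   0.         279.8604865 ]
 [  0.         504.90033559 211.9396596 ]
 [  0.           0.           1.        ]] [1.24479862 0.01332486 1.09231992] [ 36.4890958    0.5286035  100.20841223] ['color', 'camera_matrix', 'xyz', 'rotation']
top [[432.91389248   0.         275.66149767]
 [  0.         432.91389248 206.65793666]
 [  0.           0.           1.        ]] [ 0.40514001 -0.12344001  1.41112613] [ 5.61588714e+00 -6.88269330e-02 -9.06974689e+01] ['color', 'camera_matrix', 'xyz', 'rotation']
{'time_s': 0.1, 'joint_positions': array([ 6.95581051e+01,  1.83474020e+01,  8.96994071e+01, -3.38340693e-04,
        7.20446283e+01, -1.14692964e+00]), 'dq': array([-0.05522061, -0.06953664, -0.19439943,  0.06408727, -0.10091576,
       -0.02602065]), 'effort': array([-4.19064654e-04, -4.13333166e+01, -2.32508147e+01,  7.28285196e-02,
        4.21447784e-02, -5.26555414e-05]), 'position': array([0.18989243, 0.54238769, 0.2915101 ]), 'tool_rot': array([-1.79908575e+02, -1.50861073e-03,  1.60705138e+02]), 'force': array([0.00089428, 0.3874229 , 0.00762589]), 'torque': array([ 0.02344339, -0.04972314,  0.00706222]), 'gripper_force': 0.0, 'finger_gap': 0.9999078849862284}
```

View pics/scene0.png

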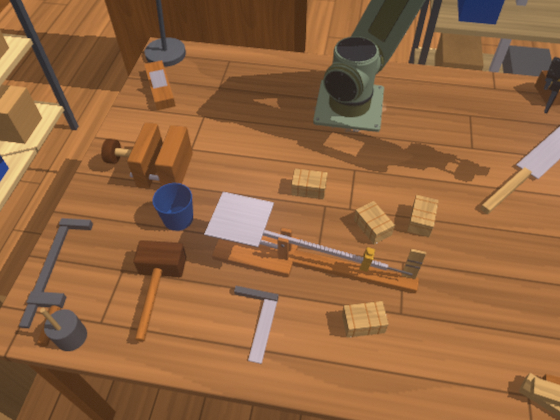

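View pics/top0.png

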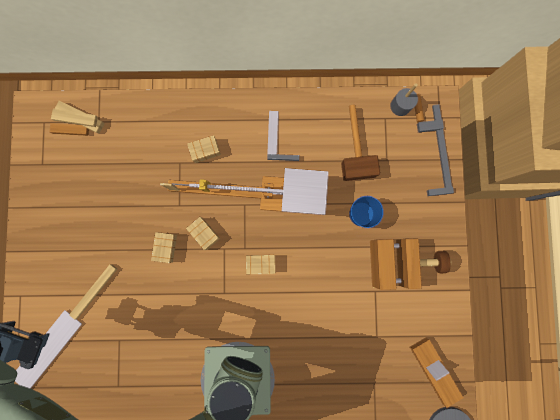

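The top view shows four look-alike boxes at (163,248), (203,233), (203,149) and (261,264). In that view image left is the robot's left (+y), so the target is (163,248), which is scene (424,215). The scale runs from the pan at (305,191) along the beam to the poise at (203,185) and the plate at (166,186). The tin is at (366,211) and the mallet at (360,168).

```bash
cat > h.py <<'E'
from workcell import arm
import cv2,numpy as np
from scipy.spatial.transform import Rotation as R
def ray(c,p):
    K=c["camera_matrix"];d=np.array([(p[0]-K[0,2])/K[0,0],-(p[1]-K[1,2])/K[1,1],-1])
    return np.array(c["xyz"]),R.from_euler('xyz',c["rotation"],degrees=True).apply(d)
def plane(c,p,z):
    o,d=ray(c,p);return o+d*(z-o[2])/d[2]
def proj(c,P):
    q=R.from_euler('xyz',c["rotation"],degrees=True).inv().apply(np.array(P)-c["xyz"]);K=c["camera_matrix"]
    return np.array([K[0,0]*q[0]/-q[2]+K[0,2],K[1,1]*-q[1]/-q[2]+K[1,2]])
def tri(c1,p1,c2,p2):
    o1,d1=ray(c1,p1);o2,d2=ray(c2,p2)
    t=np.linalg.lstsq(np.c_[d1,-d2],o2-o1,rcond=None)[0];a,b=o1+d1*t[0],o2+d2*t[1];return (a+b)/2,np.linalg.norm(a-b)
E
python3 - <<'E'
from h import *
t=arm.read_camera("top");s=arm.read_camera("scene")
for c,p in ((t,(163,248)),(t,(203,233)),(t,(203,149)),(t,(261,264)),(s,(424,215)),(s,(375,222)),(s,(365,319)),(s,(310,183))): print(p,plane(c,p,.048).round(3))
I=t["color"];h=cv2.cvtColor(I,cv2.COLOR_RGB2HSV)
for p in((163,248),(160,240),(180,248),(305,191),(203,185),(290,191),(250,189)):print(p,h[p[1],p[0]])
print("base",proj(t,[0,0,0]),proj(s,[0,0,0]))
def up(c,x,y,w,hh,f):return cv2.resize(c["color"][y:y+hh,x:x+w,::-1],None,fx=f,fy=f,interpolation=cv2.INTER_CUBIC)
a=up(t,130,170,210,100,3.8);b=up(s,200,180,260,115,3.05)
b=cv2.resize(b,(798,220+0)) if 0 else b
im=np.zeros((a.shape[0]+200,800,3),np.uint8)
cv2.imwrite("pics/cropt.png",a);cv2.imwrite("pics/crops.png",b)
E
```

```text
(163, 248) [0.413 0.228 0.048]
(203, 233) [0.459 0.103 0.048]
(203, 149) [0.728 0.104 0.048]
(261, 264) [ 0.36  -0.079  0.048]
(424, 215) [0.433 0.231 0.048]
(375, 222) [0.476 0.11  0.048]
(365, 319) [0.745 0.106 0.048]
(310, 183) [ 0.377 -0.07   0.048]
(163, 248) [ 19 107 198]
(160, 240) [ 20 110 206]
(180, 248) [ 14 143 112]
(305, 191) [163   9 200]
(203, 185) [ 21 178 173]
(290, 191) [156   6 198]
(250, 189) [150   8 201]
base [237.52533207 378.86217856] [348.23752616 105.57797211]
```

View pics/cropt.png

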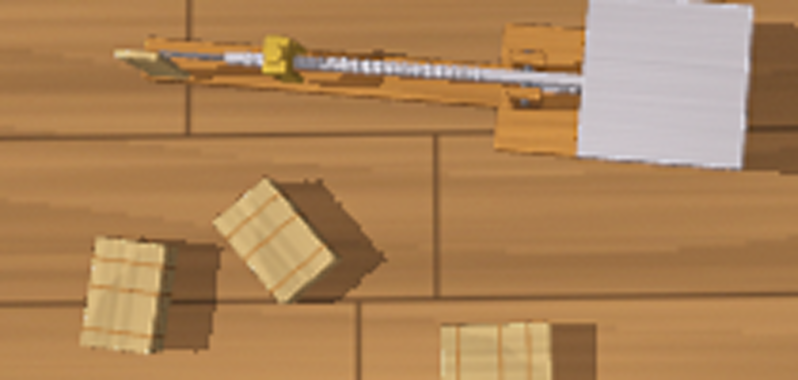

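View pics/crops.png

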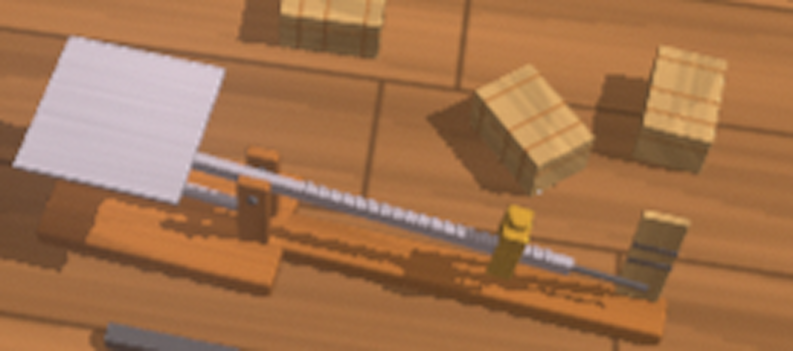

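The close crop confirms the choice: the leftmost box is at crop (125,295), which is top (163,248), with its long axis near world x. The poise is out near the pointer, at about top (203,185).

Run:
```python
from h import *
t=arm.read_camera("top");s=arm.read_camera("scene")
def blob(c,lo,hi,near):
    m=cv2.inRange(cv2.cvtColor(c["color"],cv2.COLOR_RGB2HSV),lo,hi)
    m=cv2.morphologyEx(m,cv2.MORPH_OPEN,np.ones((3,3)))
    n,l,st,ce=cv2.connectedComponentsWithStats(m)
    i=1+np.argmin(np.linalg.norm(ce[1:]-near,axis=1))
    k=cv2.findContours((l==i).astype(np.uint8),cv2.RETR_EXTERNAL,cv2.CHAIN_APPROX_NONE)[0]
    return max(k,key=cv2.contourArea)[:,0].astype(float),ce[i],st[i]
def rect(c,k,z):
    P=np.array([plane(c,p,z)[:2] for p in k],np.float32)*1000
    r=cv2.minAreaRect(P);return np.round(r[0],1),np.round(r[1],1),round(r[2],1)
for nm,c,p,q in(("top",t,(163,248),(305,191)),("sc",s,(424,211),(240,219))):
    k,ce,st=blob(c,(17,70,150),(26,150,255),p);print(nm,"box",ce,st,rect(c,k,.048))
    k,ce,st=blob(c,(120,0,170),(180,30,255),q);print(nm,"pan",ce,st,rect(c,k,.131))
pz=[]
for c,p in((t,(203,185)),(s,(369,257))):
    m=cv2.inRange(cv2.cvtColor(c["color"],cv2.COLOR_RGB2HSV),(19,160,100),(30,255,255))
    ys,xs=np.nonzero(m[p[1]-20:p[1]+20,p[0]-20:p[0]+20]);print(len(xs),xs.min()+p[0]-20,xs.max()+p[0]-20,ys.min()+p[1]-20,ys.max()+p[1]-20)
# click-triangulated: button top of poise; plate top; pointer tip
print(tri(t,(130+283/3.8,170+57/3.8),s,(200+519/3.05,180+212/3.05)),"button")
print(tri(t,(130+525/3.8,170+58/3.8),s,(200+262/3.05,180+151/3.05)),"far cheek")
print(tri(t,(130+162/3.8,170+53/3.8),s,(200+650/3.05,180+290/3.05)),"tip")
print(tri(t,(130+118/3.8,170+52/3.8),s,(200+688/3.05,180+215/3.05)),"plate top")
```

```text
top box [161.82945736 247.27906977] [151 232  22  31 516] (array([415.9, 231.9]), array([58.2, 90.3]), 82.1)
top pan [304.52749047 190.99455634] [ 282  169   46   45 1837] (array([ 577.3, -213.2]), array([128.5, 128.3]), 84.8)
sc box [423.5 214.5] [422 213   4   4  16] (array([431.7, 230. ]), array([10.8,  7.6]), 0.7)
sc pan [239.43521595 218.52865449] [ 206  193   67   53 2408] (array([ 578.5, -210.9]), array([132.5, 128.4]), 84.8)
92 199 209 179 191
79 365 373 248 270
(array([0.60150962, 0.09363195, 0.10890672]), np.float64(0.009569277617422609)) button
(array([ 0.59482274, -0.10177885,  0.13178948]), np.float64(0.0063230001008608445)) far cheek
(array([0.61545618, 0.20391266, 0.04842583]), np.float64(0.007910549747229913)) tip
(array([0.60267009, 0.21461566, 0.13952392]), np.float64(0.003936795148708764)) plate top
```

The rows are not in the units I measure in: shifts go in shares of 0.8 m and turns go in shares of 120 degrees. I convert before sending: -0.0213 m is -0.0266, -0.0205 m is -0.0256, -5.7 degrees is -0.0475.

```bash
echo '[[[0,0,-0.0475,0,0,0,1],[0,0,-0.0475,0,0,0,1],[0,0,0,-0.0256,-0.0266,0,1],[0,0,0,-0.0256,-0.0266,0,1],[0,0,0,-0.0256,-0.0266,0,1],[0,0,0,-0.0256,-0.0266,0,1],[0,0,0,-0.0256,-0.0266,0,1],[0,0,0,-0.0256,-0.0266,0,1],[0,0,0,-0.0256,-0.0266,0,1],[0,0,0,-0.0256,-0.0266,0,1],[0,0,0,-0.0256,-0.0266,0,1],[0,0,0,-0.0256,-0.0266,0,1],[0,0,0,-0.0256,-0.0266,0,1],[0,0,0,-0.0256,-0.0266,0,1],[0,0,0,-0.0256,-0.0266,0,1],[0,0,0,0,0,0,1],[0,0,0,0,0,0,1]]]' | python3 -m jog 10
```

```text
time_s: 1.72
position: [0.4165, 0.231, 0.2922]
tool_rot: [180.0, -0.0, 171.9]
force: [0.0, 0.3, 0.5]
finger_gap: 1.0
gripper_force: 0.0
```

In the tool's units: 0.03 m is 0.0375, 0.02 m is 0.025.

```bash
echo '[[[0,0,0,0,0,0.0375,1],[0,0,0,0,0,0.0375,1],[0,0,0,0,0,0.0375,1],[0,0,0,0,0,0.0375,1],[0,0,0,0,0,0.0375,1],[0,0,0,0,0,0.025,1],[0,0,0,0,0,0.025,1],[0,0,0,0,0,0.0169,1],[0,0,0,0,0,0,1],[0,0,0,0,0,0,0.6],[0,0,0,0,0,0,0.5],[0,0,0,0,0,0,0.5],[0,0,0,0,0,0,0.4],[0,0,0,0,0,0,0.4],[0,0,0,0,0,0,0.4],[0,0,0,0,0,0,0.4]]]' | python3 -m jog 10
```

```text
time_s: 3.05
position: [0.4162, 0.2318, 0.0895]
tool_rot: [180.0, 0.0, 172.1]
force: [-1.1, -1.2, 5.6]
finger_gap: 0.635
gripper_force: 10.0
```

In the tool's units: -0.03 m is -0.0375, -0.02 m is -0.025.

```bash
echo '[[[0,0,0,0,0,-0.0125,0.4],[0,0,0,0,0,-0.025,0.4],[0,0,0,0,0,-0.0375,0.4],[0,0,0,0,0,-0.0375,0.4],[0,0,0,0,0,-0.0375,0.4],[0,0,0,0,0,-0.0375,0.4],[0,0,0,0,0,-0.0375,0.4],[0,0,0,0,0,-0.025,0.4],[0,0,0,0,0,0,0.4],[0,0,0,0,0,0,0.4],[0,0,0,0,0,0,0.4],[0,0,0,0,0,0,0.4]]]' | python3 -m jog 15
python3 - <<'E'
from h import *
for i in range(6): c=arm.read_camera("scene");print(arm.read_state()["force"])
s=arm.read_state();print(s["position"],s["tool_rot"],s["finger_gap"],s["time_s"])
E
```

```text
time_s: 4.05
position: [0.4151, 0.2313, 0.2867]
tool_rot: [-179.9, -0.2, 172.1]
force: [0.0, 0.0, -2.9]
finger_gap: 0.633
gripper_force: 15.0
[-0.05606319  0.02176839 -1.83433742]
[-0.38404722  0.02216877 -1.10832326]
[ 0.20678124  0.35367603 -1.25821667]
[-0.09857386 -0.20445418 -1.63249604]
[-0.43106125 -0.18844727 -1.85687759]
[-0.00452974  0.34284658 -1.52091724]
[0.41585124 0.23177061 0.28815506] [-1.79966219e+02 -5.71871367e-02  1.72101321e+02] 0.6372838729220817 4.35
```

In the tool's units: -0.02608 m is -0.0326, -0.01384 m is -0.0173.

```bash
echo '[[[0,0,0,-0.0173,-0.0326,0,0.4],[0,0,0,-0.0173,-0.0326,0,0.4],[0,0,0,-0.0173,-0.0326,0,0.4],[0,0,0,-0.0173,-0.0326,0,0.4],[0,0,0,-0.0173,-0.0326,0,0.4],[0,0,0,-0.0173,-0.0326,0,0.4],[0,0,0,-0.0173,-0.0326,0,0.4],[0,0,0,-0.0173,-0.0326,0,0.4],[0,0,0,-0.0173,-0.0326,0,0.4],[0,0,0,-0.0173,-0.0326,0,0.4],[0,0,0,-0.0173,-0.0326,0,0.4],[0,0,0,-0.0173,-0.0326,0,0.4],[0,0,0,-0.0173,-0.0326,0,0.4],[0,0,0,-0.0173,-0.0326,0,0.4],[0,0,0,-0.0173,-0.0326,0,0.4],[0,0,0,-0.0173,-0.0326,0,0.4],[0,0,0,0,0,0,0.4]]]' | python3 -m jog 15; echo '[[[0,0,0.056,0,0,0,0.4],[0,0,0.056,0,0,0,0.4],[0,0,0.056,0,0,0,0.4],[0,0,0.056,0,0,0,0.4],[0,0,0.056,0,0,0,0.4],[0,0,0.056,0,0,0,0.4],[0,0,0.056,0,0,0,0.4],[0,0,0.056,0,0,0,0.4],[0,0,0.056,0,0,0,0.4],[0,0,0.056,0,0,0,0.4],[0,0,0.056,0,0,0,0.4],[0,0,0.056,0,0,0,0.4],[0,0,0.056,0,0,0,0.4],[0,0,0,0,0,0,0.4],[0,0,0,0,0,0,0.4],[0,0,0,0,0,0,0.4]]]' | python3 -m jog
```

```text
time_s: 5.77
position: [0.5795, -0.2168, 0.2878]
tool_rot: [-179.8, 0.1, 171.9]
force: [0.8, 1.0, -2.4]
finger_gap: 0.634
gripper_force: 15.0
time_s: 7.1
position: [0.5779, -0.2117, 0.2886]
tool_rot: [-180.0, -0.0, 85.0]
force: [0.6, -0.6, -2.2]
finger_gap: 0.636
gripper_force: 15.0
```

In the tool's units: 0.015 m is 0.0188, 0.01 m is 0.0125.

```bash
echo '[[[0,0,0,0,0,0.0188,0.4],[0,0,0,0,0,0.0188,0.4],[0,0,0,0,0,0.0188,0.4],[0,0,0,0,0,0.0125,0.4],[0,0,0,0,0,0.0063,0.4],[0,0,0,0,0,0.0025,0.4],[0,0,0,0,0,0,0.4],[0,0,0,0,0,0,0.4],[0,0,0,0,0,0.0013,0.4],[0,0,0,0,0,0.0013,0.4],[0,0,0,0,0,0.0013,0.4],[0,0,0,0,0,0,0.4]]]' | python3 -m jog
python3 - <<'E'
from h import *
for i in range(4): c=arm.read_camera("scene");s=arm.read_state();print(s["force"],s["position"])
E
```

```text
time_s: 8.1
position: [0.5779, -0.2119, 0.2238]
tool_rot: [180.0, -0.0, 84.8]
force: [-0.4, 0.5, -1.2]
finger_gap: 0.633
gripper_force: 15.0
[-0.50347672  0.17342173 -1.78502554] [ 0.5779414  -0.21192106  0.22377977]
[-0.82945685 -0.47323126 -1.38382564] [ 0.57795674 -0.2119192   0.22379774]
[-0.15600283  0.47240055 -1.85050915] [ 0.57797591 -0.21192014  0.22381013]
[-0.92304865 -0.08830901 -2.4672046 ] [ 0.57798953 -0.21192113  0.22378293]
```

In the tool's units: 0.0005 m is 0.0006.

```bash
for i in 1 2; do echo '[[[0,0,0,0,0,0.0006,0.4],[0,0,0,0,0,0.0006,0.4],[0,0,0,0,0,0.0006,0.4],[0,0,0,0,0,0,0.4]]]' | python3 -m jog|grep -E 'pos|force'; done
python3 - <<'E'
from h import *
for i in range(4): c=arm.read_camera("scene");s=arm.read_state();print(s["force"],s["position"])
E
```

```text
position: [0.5779, -0.2119, 0.222]
force: [0.9, -0.0, -3.3]
gripper_force: 15.0
position: [0.5779, -0.2119, 0.2205]
force: [0.0, -0.3, -2.1]
gripper_force: 15.0
[-0.40246497  0.09288832 -1.88851049] [ 0.57791377 -0.21190412  0.22061802]
[ 0.50851781  0.17923641 -2.19793532] [ 0.57795703 -0.21192195  0.22069774]
[ 1.01820214  0.62307365 -2.0547172 ] [ 0.57796837 -0.21194261  0.22072706]
[-0.12439942 -0.10197455 -2.57118864] [ 0.57798039 -0.21192558  0.22075054]
```

```bash
for i in 1 2 3; do echo '[[[0,0,0,0,0,0.0006,0.4],[0,0,0,0,0,0.0006,0.4],[0,0,0,0,0,0,0.4]]]' | python3 -m jog|grep -E 'pos|force:'
python3 - <<'E'
from h import *
f=[]
for i in range(4): c=arm.read_camera("scene");f.append(arm.read_state()["force"])
print(np.mean(f,0))
E
done
```

```text
position: [0.578, -0.212, 0.22]
force: [0.0, 0.1, 0.7]
gripper_force: 15.0
[-0.455719   -0.03459426  0.57335259]
position: [0.578, -0.2121, 0.2187]
force: [0.3, -1.4, 1.0]
gripper_force: 15.0
[-0.60985517 -0.90008661  0.82782978]
position: [0.578, -0.2121, 0.2176]
force: [0.5, -1.9, -0.7]
gripper_force: 15.0
[ 0.0615802  -1.93144868  0.96642083]
```

In the tool's units: -0.001 m is -0.0013.

```bash
echo '[[[0,0,0,0,0,-0.0013,0.4],[0,0,0,0,0,-0.0013,0.4],[0,0,0,0,0,0,0.4],[0,0,0,0,0,0,0.64],[0,0,0,0,0,0,0.66],[0,0,0,0,0,0,0.7],[0,0,0,0,0,0,0.75],[0,0,0,0,0,0,0.8],[0,0,0,0,0,0,0.85],[0,0,0,0,0,0,0.85],[0,0,0,0,0,0,0.85]]]' | python3 -m jog 4; echo '[[[0,0,0,0,0,-0.0125,0.85],[0,0,0,0,0,-0.025,0.85],[0,0,0,0,0,-0.0375,0.85],[0,0,0,0,0,-0.0375,0.85],[0,0,0,0,0,0,0.85]]]' | python3 -m jog
python3 - <<'E'
from h import *
c=arm.read_camera("scene");cv2.imwrite("pics/a.png",cv2.resize(c["color"][180:310,195:455,::-1],None,fx=3,fy=3,interpolation=cv2.INTER_CUBIC))
E
```

```text
time_s: 11.43
position: [0.578, -0.2119, 0.2197]
tool_rot: [-180.0, -0.0, 84.8]
force: [-1.1, -0.1, -0.4]
finger_gap: 0.851
gripper_force: 0.0
time_s: 11.85
position: [0.5801, -0.2127, 0.3173]
tool_rot: [179.3, 0.2, 84.8]
force: [-0.2, -0.6, 1.1]
finger_gap: 0.854
gripper_force: 0.0
```

View pics/a.png

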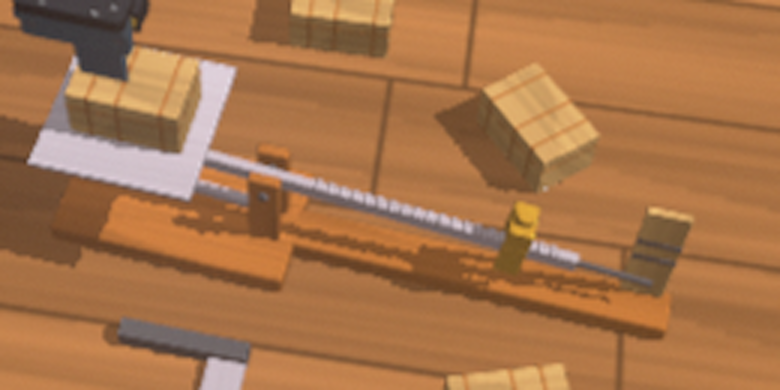

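The box stands flat, let go and near the middle of the pan at about crop (135,95). The beam is still on its stop, with the pointer tip at crop (655,284), below the lower bar at (655,258). Next I go to the outer side of the poise with the fingers closed.

In the tool's units: 0.0289 m is 0.0361, 0.0144 m is 0.018.

```bash
echo '[[[0,0,0,0.018,0,0,0.85],[0,0,0,0.0361,0,0,0.4],[0,0,0,0.0361,0,0,0],[0,0,0,0.0361,0,0,0],[0,0,0,0.0361,0,0,0],[0,0,0,0.0361,0,0,0],[0,0,0,0.0361,0,0,0],[0,0,0,0.0361,0,0,0],[0,0,0,0.0361,0,0,0],[0,0,0,0.0361,0,0,0],[0,0,0,0.0361,0,0,0],[0,0,0,0.0361,0,0,0],[0,0,0,0.018,0,0,0],[0,0,0,0,0,0,0],[0,0,0,0,0,0,0],[0,0,0,0,0,0,0]]]' | python3 -m jog 10
python3 - <<'E'
from h import *
F=np.array([.588,-.102,.085]);u=np.array([.0906,.9959,0])
def P(r,n,th):return F+u*(r*np.cos(th)-n*np.sin(th))+np.array([0,0,r*np.sin(th)+n*np.cos(th)])
s=arm.read_camera("scene");t=arm.read_camera("top")
m=cv2.inRange(cv2.cvtColor(s["color"],cv2.COLOR_RGB2HSV),(19,160,100),(30,255,255))
ys,xs=np.nonzero(m[240:275,350:390]);print(xs.min()+350,xs.max()+350,xs.mean()+350,ys.min()+240,ys.mean()+240)
for v in(.135,.145,.155):print(v,proj(s,P(.05+v,44,-.1) if 0 else P(.05+v,.048,-.1)),proj(s,P(.05+v,.028,-.1)),proj(t,P(.05+v,.044,-.1)))
for th in(-.1,0):print(th,proj(s,P(.305,0,th)))
q=arm.read_state()["position"];print((q-F)@u,(q-F)@[.9959,-.0906,0],q[2])
E
```

```text
time_s: 13.23
position: [0.6089, 0.1325, 0.3092]
tool_rot: [-179.9, 0.1, 84.8]
force: [0.8, -0.5, 0.1]
finger_gap: 0.004
gripper_force: 0.0
365 373 369.320987654321 248 253.87654320987653
0.135 [364.91709875 249.11198768] [362.97523458 253.52812244] [205.42794837 183.86725017]
0.145 [369.19183861 250.30895368] [367.18877094 254.71152286] [202.21769835 183.661509  ]
0.155 [373.47282749 251.50766947] [371.40838059 255.89662901] [199.01261152 183.45609874]
-0.1 [410.30307744 273.59539563]
0 [413.61262717 267.14469078]
0.23499173228158196 -9.972287220523662e-05 0.30962491378189283
```

In the tool's units: 0.025 m is 0.0313, 0.02 m is 0.025.

```bash
echo '[[[0,0,0,0.0125,0,0,0],[0,0,0,0,0,0.0313,0],[0,0,0,0,0,0.0313,0],[0,0,0,0,0,0.0313,0],[0,0,0,0,0,0.0313,0],[0,0,0,0,0,0.025,0],[0,0,0,0,0,0.0125,0],[0,0,0,0,0,0.0113,0],[0,0,0,0,0,0,0],[0,0,0,0,0,0,0]]]' | python3 -m jog
python3 - <<'E'
from h import *
c=arm.read_camera("scene");cv2.imwrite("pics/b.png",cv2.resize(c["color"][200:300,330:450,::-1],None,fx=5,fy=5,interpolation=cv2.INTER_CUBIC))
E
```

```text
time_s: 14.17
position: [0.6107, 0.1433, 0.1713]
tool_rot: [179.9, -0.0, 84.8]
force: [-1.0, 0.7, 1.2]
finger_gap: 0.006
gripper_force: 0.0
```

View pics/b.png

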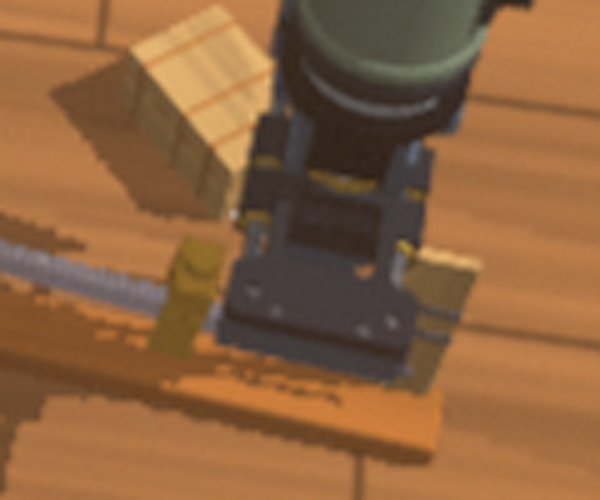

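The closed fingers stand just outside the poise, with the poise at crop (190,270) and its face about 20 mm away. I start pushing slowly inward.

In the tool's units: -0.002 m is -0.0025, -0.001 m is -0.0013.

```bash
echo '[[[0,0,0,-0.0025,0,0,0],[0,0,0,-0.0025,0,0,0],[0,0,0,-0.0025,0,0,0],[0,0,0,-0.0025,0,0,0],[0,0,0,-0.0013,0,0,0],[0,0,0,-0.0013,0,0,0],[0,0,0,-0.0013,0,0,0],[0,0,0,-0.0013,0,0,0],[0,0,0,-0.0013,0,0,0],[0,0,0,-0.0013,0,0,0],[0,0,0,-0.0013,0,0,0],[0,0,0,-0.0013,0,0,0],[0,0,0,-0.0013,0,0,0],[0,0,0,-0.0013,0,0,0]]]' | python3 -m jog|grep -E 'pos|force:'
for i in 1 2 3; do echo '[[[0,0,0,-0.001,0,-0.0001,0],[0,0,0,-0.001,0,-0.0001,0],[0,0,0,-0.001,0,-0.0001,0],[0,0,0,-0.001,0,-0.0001,0]]]' | python3 -m jog|grep -E 'pos|force:'; done
```

```text
position: [0.6086, 0.1253, 0.1707]
force: [0.4, -0.2, -0.8]
gripper_force: 0.0
position: [0.6084, 0.1225, 0.1712]
force: [-0.9, 1.1, 0.3]
gripper_force: 0.9
position: [0.608, 0.119, 0.1716]
force: [-0.1, 2.6, -0.7]
gripper_force: 1.2
position: [0.6078, 0.1168, 0.1722]
force: [0.9, 4.7, 0.2]
gripper_force: 2.3
```

In the tool's units: -0.0008 m is -0.001, -0.0001 m is -0.0001.

```bash
for i in 1 2 3 4 5 6; do echo '[[[0,0,0,-0.001,0,-0.0001,0],[0,0,0,-0.001,0,-0.0001,0],[0,0,0,-0.001,0,-0.0001,0],[0,0,0,-0.001,0,-0.0001,0],[0,0,0,-0.001,0,-0.0001,0],[0,0,0,-0.001,0,-0.0001,0]]]' | python3 -m jog|grep -E 'time|pos|force:'|tr '\n' ' ';echo; done
```

```text
time_s: 16.88 position: [0.6072, 0.1104, 0.1725] force: [-1.1, 1.1, -0.3] gripper_force: 0.5 
time_s: 17.38 position: [0.6069, 0.1072, 0.1733] force: [0.5, 4.9, 1.2] gripper_force: 2.5 
time_s: 17.88 position: [0.6064, 0.1009, 0.1737] force: [-0.8, 1.5, 0.3] gripper_force: 0.6 
time_s: 18.38 position: [0.6061, 0.0977, 0.1745] force: [0.2, 5.0, 0.3] gripper_force: 2.7 
time_s: 18.88 position: [0.6055, 0.0914, 0.1749] force: [0.2, 1.7, 1.0] gripper_force: 0.8 
time_s: 19.38 position: [0.6052, 0.0881, 0.1757] force: [-0.3, 6.1, 1.5] gripper_force: 2.9
```

In the tool's units: -0.001 m is -0.0013, -0.0001 m is -0.0001.

```bash
for i in 1 2; do echo '[[[0,0,0,-0.0013,0,-0.0001,0],[0,0,0,-0.0013,0,-0.0001,0],[0,0,0,-0.0013,0,-0.0001,0],[0,0,0,-0.0013,0,-0.0001,0],[0,0,0,-0.0013,0,-0.0001,0],[0,0,0,-0.0013,0,-0.0001,0],[0,0,0,-0.0013,0,-0.0001,0],[0,0,0,-0.0013,0,-0.0001,0]]]' | python3 -m jog|grep -E 'time|pos|force:'|tr '\n' ' ';echo; done;python3 - <<'E'
from h import *
c=arm.read_camera("scene");cv2.imwrite("pics/c.png",cv2.resize(c["color"][200:300,310:430,::-1],None,fx=5,fy=5,interpolation=cv2.INTER_CUBIC))
E
```

```text
time_s: 20.05 position: [0.6044, 0.0789, 0.1763] force: [0.3, 3.9, -0.2] gripper_force: 2.0 
time_s: 20.72 position: [0.6036, 0.0707, 0.1771] force: [-0.8, 1.5, 0.7] gripper_force: 0.7
```

View pics/c.png

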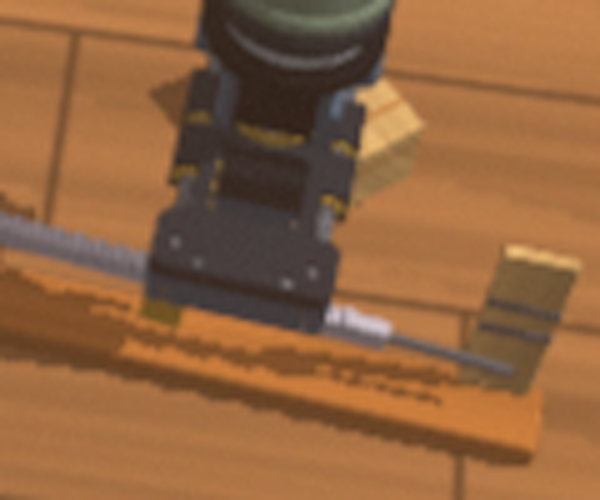

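The pointer tip is still at crop (513,370), on the stop, with the bars at rows 310 and 330. Allowing for parallax, a level pointer should sit near crop row 337. I'll measure tilt numerically from the grey pointer's row against this stop baseline.

```bash
cat >> h.py <<'E'
F=np.array([.588,-.102,.085]);u=np.array([.0906,.9959,0])
def P(r,n,th):return F+u*(r*np.cos(th)-n*np.sin(th))+np.array([0,0,r*np.sin(th)+n*np.cos(th)])
def row():
    c=arm.read_camera("scene");S=cv2.cvtColor(c["color"],cv2.COLOR_RGB2HSV)[:,:,1].astype(float)
    cols=np.arange(389,404);W=np.clip(100-S[254:280,389:404],0,None);y=np.arange(254,280)
    r=(W*y[:,None]).sum(0)/np.maximum(W.sum(0),1e-9);ok=W.sum(0)>20
    return np.polyval(np.polyfit(cols[ok],r[ok],1),396),ok.sum(),c
def th_row(c,th):
    a,b=proj(c,P(.22,0,th)),proj(c,P(.305,0,th));return a[1]+(b[1]-a[1])*(396-a[0])/(b[0]-a[0])
def tilt(base):
    r,n,c=row();T=np.linspace(-.13,.13,261);R_=[th_row(c,t)-th_row(c,-.1) for t in T]
    return np.interp(base-r,-np.array(R_),T),r,n
E
python3 -c "
from h import *
for i in range(2): r,n,c=row();print(r,n)
print(th_row(c,-.1),th_row(c,0),th_row(c,.1))"
```

```text
269.3169139950204 15
269.01589909321194 15
269.56184931070396 263.1887547790717 256.8142075303335
```

In the tool's units: -0.001 m is -0.0013, -0.0001 m is -0.0001.

```bash
for i in 1 2; do echo '[[[0,0,0,-0.0013,0,-0.0001,0],[0,0,0,-0.0013,0,-0.0001,0],[0,0,0,-0.0013,0,-0.0001,0],[0,0,0,-0.0013,0,-0.0001,0],[0,0,0,-0.0013,0,-0.0001,0]]]' | python3 -m jog|grep -E 'time|pos|force:'|tr '\n' ' ';python3 -c "
from h import *
print(row()[:2])"; done
```

```text
time_s: 21.28 position: [0.6033, 0.0667, 0.1778] force: [-0.9, 5.5, 1.4] gripper_force: 2.3 (np.float64(264.6240999468453), np.int64(15))
time_s: 21.75 position: [0.6028, 0.0614, 0.1783] force: [-0.3, 2.4, 0.3] gripper_force: 1.5 (np.float64(264.4734008941309), np.int64(15))
```

In the tool's units: 0.006 m is 0.0075, -0.005 m is -0.0063.

```bash
echo '[[[0,0,0,0.0025,0,0,0],[0,0,0,0.005,0,0,0],[0,0,0,0.0075,0,-0.0038,0],[0,0,0,0,0,-0.0063,0],[0,0,0,0,0,-0.0063,0],[0,0,0,0,0,0,0],[0,0,0,0,0,0,0],[0,0,0,0,0,0,0],[0,0,0,0,0,0,0],[0,0,0,0,0,0,0],[0,0,0,0,0,0,0],[0,0,0,0,0,0,0],[0,0,0,0,0,0,0],[0,0,0,0,0,0,0],[0,0,0,0,0,0,0],[0,0,0,0,0,0,0],[0,0,0,0,0,0,0],[0,0,0,0,0,0,0],[0,0,0,0,0,0,0],[0,0,0,0,0,0,0]]]' | python3 -m jog
python3 - <<'E'
from h import *
for i in range(3):print(tilt(269.17))
c=arm.read_camera("scene");cv2.imwrite("pics/d.png",cv2.resize(c["color"][200:300,310:430,::-1],None,fx=5,fy=5,interpolation=cv2.INTER_CUBIC))
E
```

```text
time_s: 23.47
position: [0.6039, 0.0732, 0.1912]
tool_rot: [180.0, -0.0, 84.8]
force: [-0.0, -0.6, 0.1]
finger_gap: 0.008
gripper_force: 0.0
(np.float64(0.0190401257343484), np.float64(261.5871975521793), np.int64(15))
(np.float64(0.018932234508095305), np.float64(261.59405414538406), np.int64(15))
(np.float64(0.018856136197269904), np.float64(261.5988901952011), np.int64(15))
```

View pics/d.png

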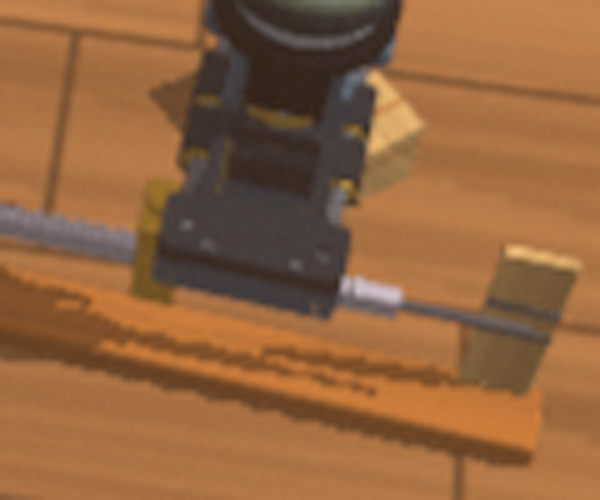

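The beam has left the stop, and the pointer now lies around crop row 331 at its tip, near level. I withdraw upward and check against the untouched stop image.

In the tool's units: -0.03 m is -0.0375, -0.025 m is -0.0313.

```bash
echo '[[[0,0,0,0,0,-0.0125,0],[0,0,0,0,0,-0.025,0],[0,0,0,0,0,-0.0313,0],[0,0,0,0,0,-0.0313,0],[0,0,0,0,0,-0.0313,0],[0,0,0,0,-0.0313,-0.0188,0],[0,0,0,0,-0.0375,0,0],[0,0,0,0,-0.0375,0,0],[0,0,0,0,-0.0375,0,0],[0,0,0,0,-0.0375,0,0],[0,0,0,0,-0.0375,0,0],[0,0,0,0,0,0,0],[0,0,0,0,0,0,0],[0,0,0,0,0,0,0],[0,0,0,0,0,0,0],[0,0,0,0,0,0,0]]]' | python3 -m jog
python3 - <<'E'
from h import *
import h
def rowimg(I):
    S=cv2.cvtColor(I,cv2.COLOR_BGR2HSV)[:,:,1].astype(float);W=np.clip(100-S[254:280,389:404],0,None);y=np.arange(254,280);r=(W*y[:,None]).sum(0)/W.sum(0)
    return np.polyval(np.polyfit(np.arange(389,404),r,1),396)
I0=cv2.imread("pics/scene0.png");b=rowimg(I0);print("base",b)
for i in range(3):print(tilt(b))
s=arm.read_camera("scene");t=arm.read_camera("top");I1=s["color"][:,:,::-1]
cv2.imwrite("pics/e.png",cv2.resize(np.vstack([I0[230:290,260:430],I1[230:290,260:430]]),None,fx=4.6,fy=4.6,interpolation=cv2.INTER_CUBIC))
E
```

```text
time_s: 25.0
position: [0.4307, 0.089, 0.3112]
tool_rot: [180.0, -0.0, 84.8]
force: [-0.2, 0.1, 0.4]
finger_gap: 0.005
gripper_force: 0.0
base 269.68209761800836
(np.float64(0.027224131208242925), np.float64(261.57909246062616), np.int64(15))
(np.float64(0.027074237029124263), np.float64(261.58862238012466), np.int64(15))
(np.float64(0.02704793031167842), np.float64(261.59029489937126), np.int64(15))
```

View pics/e.png

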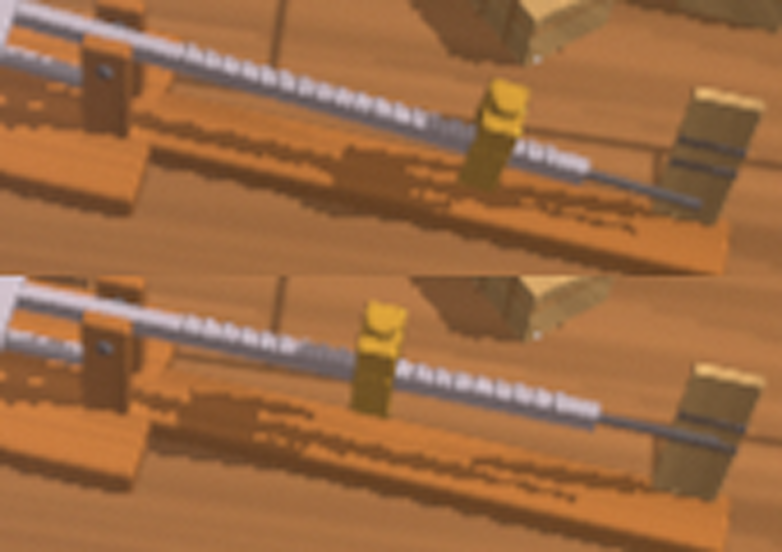

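Run:
```python
from h import *
I0=cv2.cvtColor(cv2.imread("pics/scene0.png"),cv2.COLOR_BGR2RGB);c=arm.read_camera("scene");I1=c["color"]
def mod(col,th):
    r=np.linspace(.02,.305,300);p=np.array([proj(c,P(x,0,th)) for x in r]);return np.interp(col,p[:,0],p[:,1])
cols=np.r_[310:326,389:404]
for thr in(70,90,110):
    def prof(I):
        S=cv2.cvtColor(I,cv2.COLOR_RGB2HSV)[:,:,1].astype(float);o=[]
        for k in cols:
            y0=int(mod(k,-.04));y=np.arange(y0-9,y0+12);w=np.clip(thr-S[y,k],0,None);o.append((w*y).sum()/w.sum())
        return np.array(o)
    d=prof(I0)-prof(I1)
    T=np.linspace(-.02,.06,41);M=np.array([mod(cols,-.1)-mod(cols,t) for t in T])
    print(thr,[round(float(np.interp(d[s].mean(),M[:,s].mean(1),T)),4) for s in(slice(0,16),slice(16,31))],d[:16].std().round(2),d[16:].std().round(2))
```

```text
70 [0.0262, 0.0271] 0.3 0.42
90 [0.025, 0.0272] 0.28 0.3
110 [0.0231, 0.0271] 0.24 0.28
```

The tilt is about +0.026 rad, which is too close to the 0.028 limit. One notch outward should give about -0.014, so I push the poise's inner face outward by one notch.

The rows are not in the units I measure in: shifts go in shares of 0.8 m and turns go in shares of 120 degrees. I convert before sending: 0.025 m is 0.0313, 0.02486 m is 0.0311.

```bash
echo '[[[0,0,0,-0.0138,0.0311,0,0],[0,0,0,-0.0138,0.0311,0,0],[0,0,0,-0.0138,0.0311,0,0],[0,0,0,-0.0138,0.0311,0,0],[0,0,0,-0.0138,0.0311,0,0],[0,0,0,-0.0138,0.0311,0,0],[0,0,0,-0.0138,0.0311,0,0],[0,0,0,0,0,0,0],[0,0,0,0,0,0.0313,0],[0,0,0,0,0,0.0313,0],[0,0,0,0,0,0.0313,0],[0,0,0,0,0,0.025,0],[0,0,0,0,0,0.0125,0],[0,0,0,0,0,0,0],[0,0,0,0,0,0,0]]]' | python3 -m jog; python3 -c "
from h import *
q=arm.read_state()['position'];print((q-F)@u,(q-F)@[.9959,-.0906,0],q[2])
print(tilt(269.68))"
```

```text
time_s: 26.55
position: [0.5961, -0.0033, 0.2064]
tool_rot: [180.0, -0.0, 84.8]
force: [0.1, -0.8, 0.7]
finger_gap: 0.005
gripper_force: 0.0
0.0990549330158286 -0.000907905655421572 0.2064349140416451
(np.float64(0.027036561553522905), np.float64(261.58892008027783), np.int64(15))
```

In the tool's units: 0.007 m is 0.0088, 0.001 m is 0.0013.

```bash
echo '[[[0,0,0,0,0,0.0088,0],[0,0,0,0,0,0.0088,0],[0,0,0,0,0,0.0088,0],[0,0,0,0,0,0,0],[0,0,0,0.0013,0,0,0],[0,0,0,0.0013,0,0,0],[0,0,0,0.0013,0,0,0],[0,0,0,0.0013,0,0,0],[0,0,0,0.0013,0,0,0],[0,0,0,0.0013,0,0,0]]]' | python3 -m jog|grep -E 'pos|force:'
for i in 1 2 3; do echo '[[[0,0,0,0.001,0,0,0],[0,0,0,0.001,0,0,0],[0,0,0,0.001,0,0,0],[0,0,0,0.001,0,0,0]]]' | python3 -m jog|grep -E 'pos|force:'|tr '\n' ' ';python3 -c "
from h import *
q=arm.read_state()['position'];print((q-F)@u,tilt(269.68))"; done
```

```text
position: [0.5966, 0.0027, 0.1853]
force: [0.4, -0.4, 0.4]
gripper_force: 0.0
position: [0.5967, 0.0053, 0.185] force: [-0.2, -3.0, -1.6] gripper_force: 1.3 0.10762361827367249 (np.float64(0.02544763002019529), np.float64(261.6899331501627), np.int64(15))
position: [0.5971, 0.0091, 0.1852] force: [1.2, -1.5, -0.8] gripper_force: 0.6 0.11149472611309415 (np.float64(0.0260305178385649), np.float64(261.6528785051546), np.int64(15))
position: [0.5972, 0.0115, 0.185] force: [1.1, -4.7, -2.1] gripper_force: 2.7 0.11382742330935881 (np.float64(0.022172034569123065), np.float64(261.8981469995457), np.int64(15))
```

```bash
for i in 1 2 ; do echo '[[[0,0,0,0.001,0,0,0],[0,0,0,0.001,0,0,0]]]' | python3 -m jog|grep -E 'pos|force:'|tr '\n' ' ';python3 -c "
from h import *
q=arm.read_state()['position'];print((q-F)@u,tilt(269.68))"; done
```

```text
position: [0.5974, 0.013, 0.1849] force: [0.5, -5.1, -2.1] gripper_force: 2.2 0.11538007861893841 (np.float64(0.02154488364929385), np.float64(261.9380080197193), np.int64(15))
position: [0.5976, 0.0153, 0.1851] force: [0.0, -3.6, -1.3] gripper_force: 1.5 0.1176944679267003 (np.float64(0.022602836450058752), np.float64(261.870764787937), np.int64(15))
```

In the tool's units: 0.0008 m is 0.001.

```bash
echo '[[[0,0,0,0.001,0,0,0],[0,0,0,0.001,0,0,0]]]' | python3 -m jog|grep -E 'pos|force:'|tr '\n' ' ';python3 -c "
from h import *
q=arm.read_state()['position'];print((q-F)@u,tilt(269.68))"; echo '[[[0,0,0,-0.0025,0,0,0],[0,0,0,-0.005,0,0,0],[0,0,0,-0.005,0,-0.0063,0],[0,0,0,0,0,-0.0125,0],[0,0,0,0,0,-0.0313,0],[0,0,0,0,0,-0.0375,0],[0,0,0,0,0,-0.0375,0],[0,0,0,0,-0.0313,-0.025,0],[0,0,0,0,-0.0375,0,0],[0,0,0,0,-0.0375,0,0],[0,0,0,0,-0.0375,0,0],[0,0,0,0,-0.0375,0,0],[0,0,0,0,0,0,0],[0,0,0,0,0,0,0],[0,0,0,0,0,0,0],[0,0,0,0,0,0,0],[0,0,0,0,0,0,0],[0,0,0,0,0,0,0],[0,0,0,0,0,0,0],[0,0,0,0,0,0,0]]]' | python3 -m jog
python3 - <<'E'
from h import *
for i in range(3):print(tilt(269.68))
c=arm.read_camera("scene");I1=c["color"][:,:,::-1];cv2.imwrite("pics/f.png",cv2.resize(I1[180:290,200:430],None,fx=3.4,fy=3.4,interpolation=cv2.INTER_CUBIC))
E
```

```text
position: [0.5978, 0.0173, 0.1852] force: [1.0, -1.7, -0.3] gripper_force: 0.9 0.11967407883659498 (np.float64(0.02325659372421879), np.float64(261.8292105142688), np.int64(15))
time_s: 30.9
position: [0.4528, 0.02, 0.3049]
tool_rot: [-180.0, -0.0, 84.8]
force: [1.0, -0.5, -0.1]
finger_gap: 0.002
gripper_force: 0.0
(np.float64(-0.03368772563063046), np.float64(265.4476670576393), np.int64(15))
(np.float64(-0.03351544103038358), np.float64(265.4367111155709), np.int64(15))
(np.float64(-0.03345589133229733), np.float64(265.43292422433694), np.int64(15))
```

View pics/f.png

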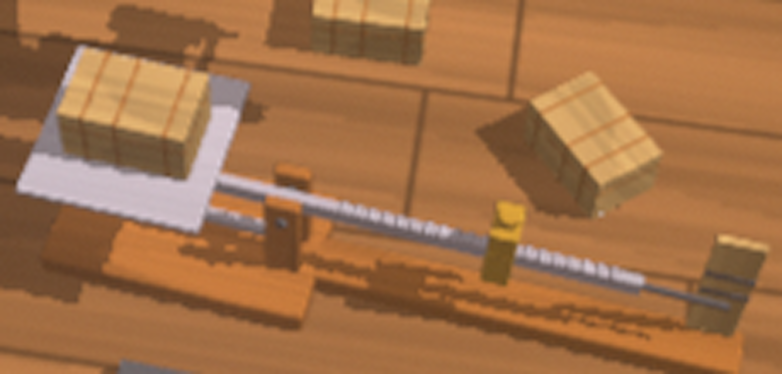

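Run:
```python
from h import *
c=arm.read_camera("scene");c0=arm.read_camera("top")
I={}
I["start"]=(cv2.imread("pics/scene0.png"),-.1)
e=cv2.resize(cv2.imread("pics/e.png"),(170,120),interpolation=cv2.INTER_AREA)
full=I["start"][0].copy();full[230:290,260:430]=e[60:];I["prev"]=(full,.026)
I["now"]=(c["color"][:,:,::-1],-.0335)
for k,(im,th) in I.items():
    m=cv2.inRange(cv2.cvtColor(np.ascontiguousarray(im),cv2.COLOR_BGR2HSV),(19,150,100),(30,255,255))
    m[:235]=0;m[275:]=0;m[:,:325]=0;m[:,390:]=0
    ys,xs=np.nonzero(m);x,y=xs.mean(),ys.mean()
    # match column of a point at block middle
    V=np.linspace(.03,.18,301);X=[proj(c,P(.05+v,.028,th))[0] for v in V]
    print(k,len(xs),x.round(2),y.round(2),np.interp(x,X,V).round(4))
print(tilt(269.68))
```

```text
start 77 369.34 253.92 0.1501
prev 85 342.93 242.39 0.0885
now 71 349.14 245.63 0.1022
(np.float64(-0.033504448242396186), np.float64(265.4360120609358), np.int64(15))
```

The tilt is now -0.0335 with the poise resting about 1.5 cm further out, so neither resting spot was at a notch centre; I had pushed a little past each time. The notch between should sit near +0.01. I push inward again and stop just after the crest.

```bash
echo '[[[0,0,0,0.0154,0.0304,0,0],[0,0,0,0.0154,0.0304,0,0],[0,0,0,0.0154,0.0304,0,0],[0,0,0,0.0154,0.0304,0,0],[0,0,0,0.0154,0.0304,0,0],[0,0,0,0.0154,0.0304,0,0],[0,0,0,0,0,0,0],[0,0,0,0,0,0.0313,0],[0,0,0,0,0,0.0313,0],[0,0,0,0,0,0.0313,0],[0,0,0,0,0,0.0313,0],[0,0,0,0,0,0.0188,0],[0,0,0,0,0,0.01,0],[0,0,0,0,0,0,0],[0,0,0,0,0,0,0],[0,0,0,-0.0013,0,0,0],[0,0,0,-0.0013,0,0,0],[0,0,0,-0.0013,0,0,0],[0,0,0,-0.0013,0,0,0],[0,0,0,-0.0013,0,0,0]]]' | python3 -m jog
for i in 1 2 3; do echo '[[[0,0,0,-0.001,0,0,0],[0,0,0,-0.001,0,0,0]]]' | python3 -m jog|grep -E 'pos|force:'|tr '\n' ' ';echo; done
```

```text
time_s: 32.92
position: [0.604, 0.0753, 0.1827]
tool_rot: [179.9, -0.0, 84.8]
force: [-0.2, -0.4, -0.0]
finger_gap: 0.004
gripper_force: 0.0
position: [0.6039, 0.0743, 0.1824] force: [0.4, 3.0, 0.2] gripper_force: 1.4 
position: [0.6037, 0.0727, 0.1823] force: [-0.3, 2.3, 0.5] gripper_force: 1.4 
position: [0.6036, 0.0706, 0.1822] force: [0.8, 2.4, 0.6] gripper_force: 1.0
```

In the tool's units: -0.0008 m is -0.001.

```bash
for i in 1 2 3; do echo '[[[0,0,0,-0.001,0,0,0],[0,0,0,-0.001,0,0,0]]]' | python3 -m jog|grep -E 'pos|force:'|tr '\n' ' ';python3 -c "
from h import *
print(tilt(269.68)[0])"; done
```

```text
position: [0.6033, 0.0687, 0.1821] force: [0.2, 0.4, 0.8] gripper_force: 0.4 -0.03796735362695456
position: [0.603, 0.0674, 0.1821] force: [-1.0, 2.5, 0.5] gripper_force: 1.4 -0.03274156875180753
position: [0.603, 0.0667, 0.1823] force: [-1.2, 5.9, 1.3] gripper_force: 2.9 -0.03168533861016162
```

In the tool's units: -0.0006 m is -0.0008.

```bash
for i in 1 2 3; do echo '[[[0,0,0,-0.0008,0,0,0],[0,0,0,-0.0008,0,0,0]]]' | python3 -m jog|grep -E 'pos|force:'|tr '\n' ' ';python3 -c "
from h import *
print(tilt(269.68)[0])"; done
```

```text
position: [0.6028, 0.0652, 0.1822] force: [-1.1, 4.4, 0.9] gripper_force: 2.1 -0.03200824189653536
position: [0.6027, 0.0633, 0.1821] force: [-0.5, 2.6, 0.4] gripper_force: 1.4 -0.03347924105434672
position: [0.6025, 0.0619, 0.182] force: [-1.2, 2.0, 0.2] gripper_force: 0.9 -0.03438471542171091
```

In the tool's units: -0.005 m is -0.0063, -0.002 m is -0.0025.

```bash
echo '[[[0,0,0,0.0013,0,0,0],[0,0,0,0.0038,0,0,0],[0,0,0,0.005,0,-0.0025,0],[0,0,0,0,0,-0.0063,0],[0,0,0,0,0,0,0],[0,0,0,0,0,0,0],[0,0,0,0,0,0,0],[0,0,0,0,0,0,0],[0,0,0,0,0,0,0],[0,0,0,0,0,0,0],[0,0,0,0,0,0,0],[0,0,0,0,0,0,0],[0,0,0,0,0,0,0],[0,0,0,0,0,0,0],[0,0,0,0,0,0,0],[0,0,0,0,0,0,0],[0,0,0,0,0,0,0],[0,0,0,0,0,0,0],[0,0,0,0,0,0,0],[0,0,0,0,0,0,0]]]' | python3 -m jog|grep -E 'time|pos'; python3 -c "
from h import *
for i in range(3):print(tilt(269.68))"
```

```text
time_s: 36.38
position: [0.6034, 0.0702, 0.1891]
(np.float64(0.025904753234636466), np.float64(261.66087354425036), np.int64(15))
(np.float64(0.025834505565864644), np.float64(261.6653392320699), np.int64(15))
(np.float64(0.02582665151927013), np.float64(261.6658385186772), np.int64(15))
```

In the tool's units: -0.025 m is -0.0313, -0.01 m is -0.0125.

```bash
echo '[[[0,0,0,0,0,-0.025,0],[0,0,0,0,0,-0.0313,0],[0,0,0,-0.0125,0,-0.0038,0],[0,0,0,-0.0313,0,0,0],[0,0,0,-0.0313,0,0,0],[0,0,0,-0.0119,0,0,0],[0,0,0,0,0,0.0188,0],[0,0,0,0,0,0.025,0],[0,0,0,0,0,0.015,0],[0,0,0,0,0,0.0063,0],[0,0,0,0,0,0,0]]]' | python3 -m jog
for i in 1 2 3; do echo '[[[0,0,0,0.0008,0,0,0],[0,0,0,0.0008,0,0,0]]]' | python3 -m jog|grep -E 'pos|force:'|tr '\n' ' ';python3 -c "
from h import *
q=arm.read_state()['position'];print((q-F)@u,tilt(269.68)[0])"; done
```

```text
time_s: 37.45
position: [0.5964, 0.001, 0.1835]
tool_rot: [-179.8, 0.0, 84.8]
force: [0.2, -0.5, -0.4]
finger_gap: 0.0
gripper_force: 0.0
position: [0.5978, 0.0023, 0.186] force: [0.5, 0.1, 0.3] gripper_force: 0.0 0.10475378802930915 0.025710488038156187
position: [0.5976, 0.0036, 0.1859] force: [-0.0, 0.6, -0.4] gripper_force: 0.0 0.10600129256118498 0.025932394085600576
position: [0.5975, 0.0046, 0.1853] force: [-0.1, -1.7, -0.9] gripper_force: 0.8 0.1069843485746321 0.02488099879846097
```

In the tool's units: 0.0007 m is 0.0009.

```bash
for i in 1 2; do echo '[[[0,0,0,0.0009,0,0,0],[0,0,0,0.0009,0,0,0],[0,0,0,0.0009,0,0,0]]]' | python3 -m jog|grep -E 'time|pos|force:'|tr '\n' ' ';echo;done;echo '[[[0,0,0,-0.0013,0,0,0],[0,0,0,-0.0038,0,0,0],[0,0,0,-0.0038,0,0,0],[0,0,0,0,0,-0.005,0],[0,0,0,0,0,0,0],[0,0,0,0,0,0,0],[0,0,0,0,0,0,0],[0,0,0,0,0,0,0],[0,0,0,0,0,0,0],[0,0,0,0,0,0,0],[0,0,0,0,0,0,0],[0,0,0,0,0,0,0],[0,0,0,0,0,0,0],[0,0,0,0,0,0,0],[0,0,0,0,0,0,0],[0,0,0,0,0,0,0],[0,0,0,0,0,0,0],[0,0,0,0,0,0,0],[0,0,0,0,0,0,0],[0,0,0,0,0,0,0]]]' | python3 -m jog|grep -E 'time|pos';python3 -c "
from h import *
for i in range(3):print(tilt(269.68))"
```

```text
time_s: 38.35 position: [0.5977, 0.0064, 0.185] force: [-0.2, -2.7, -1.1] gripper_force: 1.1 
time_s: 38.6 position: [0.5979, 0.0089, 0.1851] force: [0.7, -2.4, -0.2] gripper_force: 0.5 
time_s: 40.27
position: [0.5972, 0.0018, 0.1891]
(np.float64(-0.0016868242067127556), np.float64(263.41406189980967), np.int64(15))
(np.float64(-0.0016332591077856872), np.float64(263.41065914811577), np.int64(15))
(np.float64(-0.0016969051902109905), np.float64(263.41470229970366), np.int64(15))
```

The tilt now reads about -0.002 rad and is steady. I withdraw, re-check and hand in.

In the tool's units: -0.03 m is -0.0375, -0.002 m is -0.0025.

```bash
echo '[[[0,0,0,-0.0025,0,-0.0125,0],[0,0,0,0,0,-0.0313,0],[0,0,0,0,0,-0.0375,0],[0,0,0,0,0,-0.0375,0],[0,0,0,0,0,-0.0375,0],[0,0,0,0,-0.0313,0,0],[0,0,0,0,-0.0375,0,0],[0,0,0,0,-0.0375,0,0],[0,0,0,0,-0.0375,0,0],[0,0,0,0,0,0,0],[0,0,0,0,0,0,0],[0,0,0,0,0,0,0],[0,0,0,0,0,0,0],[0,0,0,0,0,0,0],[0,0,0,0,0,0,0],[0,0,0,0,0,0,0],[0,0,0,0,0,0,0],[0,0,0,0,0,0,0]]]' | python3 -m jog|grep -E 'time|pos';python3 - <<'E'
from h import *
a=[tilt(269.68)[0] for i in range(4)];print(a)
if max(map(abs,a))<.015: print(arm.job_done())
E
```

```text
time_s: 41.92
position: [0.4827, 0.0102, 0.3139]
[np.float64(-0.0016809293282352956), np.float64(-0.00152457766401463), np.float64(-0.001641168766146323), np.float64(-0.0016404385825860165)]
the job is handed in; nothing more can be done
None
```

The job is handed in at about 42 s: the leftmost puzzle box stands let go on the pan, the beam rests at a camera-measured tilt of about -0.002 rad, and the arm is clear of the scale.

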